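Air out the biscuit drying cabinet

ROBOT

A 6-joint arm with a two-finger parallel gripper is mounted at the origin on the work surface. World frame = base frame: x ahead of the robot, y to its left, z up, the work surface at z = 0. Lengths are in m, angles in degrees, forces in N, time in s.
With the tool pointing down it reaches from about 0.375 to 0.9 m from the base axis. Payload 3.1 kg.
Tool frame: the origin (TCP) lies midway between the tips of the shut fingers; the grasp point (between the pads) lies 19 mm behind it; z points along the fingers, y is the line along which they close (so a half turn about z gives the same grasp; the last joint's range is limited). The gripper opens to 87 mm and grips with 3 to 60 N. Pads are 19 mm wide; open, the fingers measure 117 mm over their backs; the gripper's body (75 mm by 190 mm) begins 51 mm behind the grasp point.
Start: joints at [-80.873, 30.224, 82.088, -0, 67.689, -10.227], TCP at [0.207, -0.59, 0.223] pointing down, gripper open.
Joint ranges: [-176.69, 176.69], [-43.24, 126.21], [12.49, 139.97], [-82, 262], [0, 151.66], [-163.58, 163.58]. Speed limits (degrees/s): [159.86, 159.86, 180, 180, 180, 180].

INTERFACE

Orientations are given as a 3x3 rotation matrix whose columns are the frame's x, y, z axes.
In Python, from rig import read_state, capture, camera_info, hand_in gives the robot as it stands.
- The arm moves only by the tool drive_tool, never from a script. Its argument "motion" is a list of rows, each a list of 2 entries, a list of its own where there are three numbers: the shift along the tool's x, y, z in mm, then the turn, a rotation vector about the tool's x, y, z in rad. A call has 1 to 5 rows; each row shifts and turns the commanded pose from where the row before left it, along the tool's axes as they then stand; what a row does not reach is not made up. A row lasts 1/10 s, in which the tool goes at most 50 mm and 8.59 degrees, less where a joint would pass 70% of its speed; a pose out of reach is approached as far as the arm can. A call is refused whole if a number of a shift passes 50 or a number of a turn 0.15, either way. A call with a gripper value outside its range is refused whole. "gripper" is the opening, from 0 (shut) to 1 (fully open), set as the call begins (left out, the last holds). The fingers move at their own pace and stop on an object; the grip force is fixed at half the most. Time passes only in rows, so rows that do not move let the fingers close. It gives the time, the measured TCP pose, the force, the opening and the grip force at its end, in the units of the state.
- read_state(): the state, without advancing time (a new reading comes with each control period).
- capture(name): name is "side" or "top"; returns the picture (384x512x3 uint8, red, green, blue); there is no depth.
- camera_info(name): a dict with "fovy" (degrees; the focal length in pixels is half the picture's height over the tangent of half this angle, whatever the lens; pixels are square), "cx", "cy" (the principal point, pixels), "xyz" and "orientation" of the camera in the world. Camera axes: x right, y down, z forward; pixel columns grow to the right and rows downward; lengths in m; the calibration is good to about 2 mm. A picture is of the moment at which its call begins. camera_info takes no time and is no camera call.
- hand_in(): hands the job in; it is judged then, once.
The state is a dict: "time_s": time; "joint_positions": joint angles; "qvel": joint speeds; "tau": joint torques, N m; "position": TCP position; "tcp_rot": TCP orientation; "force": force on the tool from outside, world axes, zero at the start; "moment": the same for the moment, N m; "opening": opening from 0.0 (shut) to 1.0 (fully open); "grasp_force": force on a finger pad.
Only numpy, scipy, OpenCV 4.12 (cv2) and the standard library are available. Lean on these libraries where they do the work, as an engineer would, in place of code of your own. Each camera call takes 0.05 s, during which the arm holds its last target. There are 200 camera calls.

TASK

Air out the drying cabinet: pull its drop-down door down as far as it goes, then push it back up until it is fully shut. Then grip the vent knob on its roof, turn it clockwise (seen from above) from its rest to the third click, and finish while still gripping and holding it there, because it springs back if let go. Do not disturb the bowl, jar, cutter ring and spatula.

Things in the scene. Friction and masses are not known exactly. Their poses are not given: they have to be found in the camera images.
- cabinet: steel benchtop drying cabinet, 300 deep (its x) by 340 wide (its y) by 200 mm high, fixed to the bench; origin at the centre of its underside; its front (its -x side) with the door faces the robot, x points from front to back, z up. Its flat roof is 200 mm above the bench
- door (a joint): angle (rad) of the door in the cabinet's front: 0 fully shut, grows as the top of the door comes down towards the robot; stop at 0.75 (about 43 degrees). Starts shut or up to 0.2 ajar. Friction keeps it where it is left: 1 to 5 N at the handle moves it
- door_handle (a point): middle of the door's bar handle, a level round bar 14 mm in diameter and 170 mm long, along the point's y. It is carried on two posts at its ends, 42 mm (to its axis) off the front face of the door and 5 mm above the level of the door's top edge, so there are 35 mm free between bar and door. The point turns with the door: its z runs up along the door panel, its -x out of the front of the door. With the door shut the bar's axis is 180 mm above the bench
- door_hinge (a point): middle of the door's hinge line (along the point's y), 30 mm above the bench at mid thickness of the door; the point turns with the door. The panel is 340 wide, 145 high, 15 mm thick. The handle lies at (-49.5, 0, 150) mm in this frame. The door swings about y so that the handle moves towards the robot and down
- vent: round aluminium vent plate, 96 mm across and 8 mm thick, fixed to the roof of the cabinet anywhere along its front half; origin at the centre of its underside (200 mm above the bench), z up. Six raised pips on its rim mark the rest (the largest, towards its -x) and five clicks, clockwise
- knob (a joint): angle (rad) of the vent knob, which turns about the vertical axis through the vent plate's centre: 0 at rest, grows clockwise seen from above; a click every 24 degrees (0.419), so the third click is at 1.257; end stop at 2.094 (fifth click). It starts at 0. A return spring (0.075 rising to 0.12 N m) always drives it back to 0 when free; on top of it the clicks make the torque rise and fall by 0.05 N m, hardest midway to a click, easing at the click
- knob_grip (a point): point on the knob's axis, 32 mm above the vent plate's top and 240 mm above the bench, at the height to grip. The knob is a black round skirt 52 mm across and 8 mm thick with an upright bar on it, 44 mm long (along this point's x), 14 mm wide (its y, grip across this) and 38 mm tall, 13 mm of it standing above this point. The point turns with the knob; a pale line on the -x half of the bar points to the pips
- bowl: bystander: open steel bowl 110 mm across, 50 mm high, on the bench left of the cabinet; origin at the centre of its underside
- jar: bystander: closed glass jar 64 mm across, 100 mm high, on the bench right of the cabinet; origin at the centre of its underside
- cutter: bystander: steel cutter ring 60 mm across, 30 mm high, on the back half of the cabinet's roof; origin at the centre of its underside
- spatula: bystander: spatula 240 mm long, lying on the bench at the right; origin below its middle

How it is judged:
By the outcome, as a careful person would: the job done as asked, in the order asked, and still so for the second after the job is handed in, while the arm keeps its last pose, push and grip.
It also fails if it takes over 56 s, if anything falls off the work surface, if the arm or the gripper's body presses on something with over 40 N, if the wrist force passes 120 N, or if a joint passes its speed limit or range.

## Working session

There is one attempt and no reset: what is moved stays moved. The work goes in short steps, Python scripts to look and compute and a tool call to move; the robot and the scene stay as the last step left them, time stands still between calls to the robot, and variables do not carry over. Pictures are saved under pics/ and viewed, at most 10 in all, crops included, and the job is handed in when it is done.

Besides the shell and the picture viewer there is one more tool, called by a JSON object that holds its "name" and its "arguments", one argument or row to a line. drive_tool: Moves the arm, as the interface text tells. Its arguments: {"type":"object","properties":{"motion":{"type":"array","items":{"type":"array"}},"gripper":{"type":"number"}},"required":["motion"]}

```bash
mkdir -p pics; ls
python3 - <<'E'
from rig import *
import cv2,json
for n in("side","top"):
    cv2.imwrite(f"pics/{n}0.png",cv2.resize(capture(n),None,fx=1.5,fy=1.5)[:,:,::-1]); print(n,camera_info(n))
print(read_state())
E
```

```text
pics
side {'fovy': 44.94975397577088, 'cx': 263.0315440772742, 'cy': 197.39179352503658, 'xyz': array([0.49928107, 0.34390059, 1.25738686]), 'orientation': array([[-8.82042369e-01, -4.42689558e-01,  1.61329523e-01],
       [-4.71169963e-01,  8.28983274e-01, -3.01306482e-01],
       [-3.54242755e-04, -3.41778709e-01, -9.39780394e-01]])}
top {'fovy': 49.663201101040606, 'cx': 250.23979683368597, 'cy': 192.4393452659704, 'xyz': array([0.45371214, 0.00751649, 1.42596696]), 'orientation': array([[ 0.01332125, -0.98407644,  0.17724591],
       [-0.99991069, -0.01330146,  0.00129992],
       [ 0.00107841, -0.1772474 , -0.98416574]])}
{'time_s': 0.1, 'joint_positions': array([-8.08731507e+01,  3.02756644e+01,  8.21518058e+01, -2.44004095e-03,
        6.76900915e+01, -1.02286190e+01]), 'qvel': array([ 0.00641917, -0.17640249, -0.13964714,  0.05805009,  0.04816582,
        0.02519815]), 'tau': array([ 1.51102126e-04, -4.40984881e+01, -1.77151179e+01,  6.34759082e-02,
        5.33648289e-02, -4.98229520e-05]), 'position': array([ 0.20703341, -0.58897913,  0.22163246]), 'tcp_rot': array([[ 9.43475225e-01,  3.31442857e-01, -3.64363925e-04],
       [ 3.31442898e-01, -9.43473119e-01,  2.01960984e-03],
       [ 3.25617687e-04, -2.02621768e-03, -9.99997894e-01]]), 'force': array([-0.73947175, -0.00731664,  0.45004037]), 'moment': array([-0.02442782,  0.0123035 , -0.00611659]), 'grasp_force': 0.0, 'opening': 0.9993911773540015}
```

View pics/side0.png

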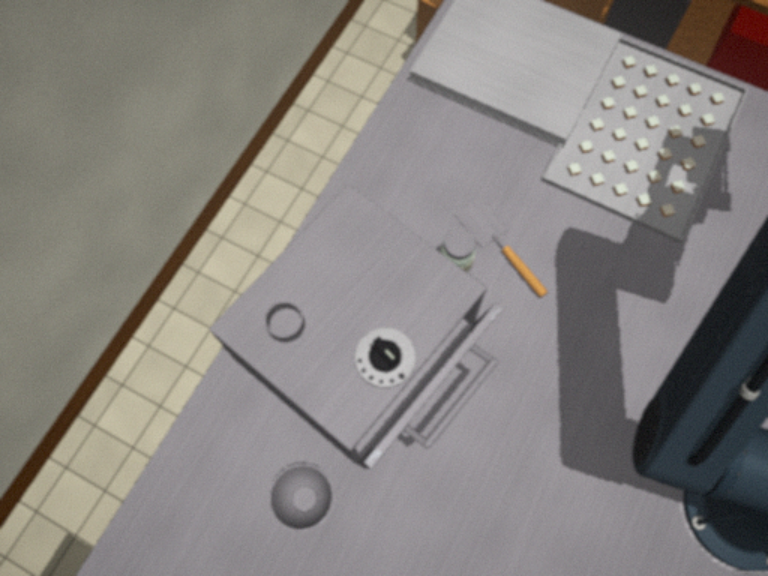

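View pics/top0.png

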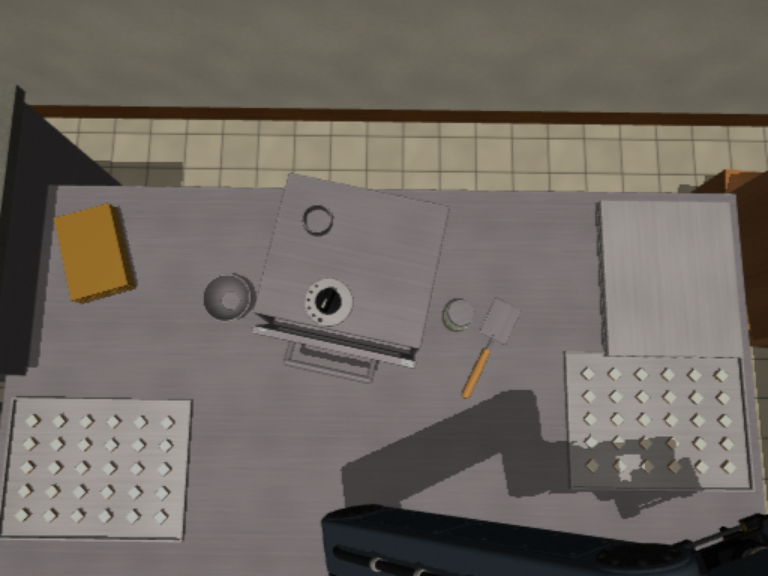

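The top view (1.5x) shows the roof corners at (290,174), (448,206) and (420,348), the plate at about (329,302), and the bar running (286,364)–(373,381). In the side view the plate is at (385,357) and the bar runs (495,360)–(428,445). The door is ajar. I'll look closer with zoomed crops.

```bash
cat > h.py <<'E'
import numpy as np,cv2
from rig import *
def ray(n,u,v):
    c=camera_info(n);f=192/np.tan(np.radians(c["fovy"]/2))
    d=c["orientation"]@np.array([(u-c["cx"])/f,(v-c["cy"])/f,1]);return np.array(c["xyz"]),d/np.linalg.norm(d)
def plane(n,u,v,z):
    o,d=ray(n,u,v);return o+d*(z-o[2])/d[2]
def tri(a,b):
    (o,d),(p,e)=ray("side",*a),ray("top",*b)
    s=np.linalg.lstsq(np.c_[d,-e],p-o,rcond=None)[0];x,y=o+s[0]*d,p+s[1]*e
    return (x+y)/2,np.linalg.norm(x-y)
def proj(n,P):
    c=camera_info(n);f=192/np.tan(np.radians(c["fovy"]/2));q=np.array(c["orientation"]).T@(np.array(P)-c["xyz"])
    return f*q[0]/q[2]+c["cx"],f*q[1]/q[2]+c["cy"]
E
python3 - <<'E'
from h import *
s=cv2.imread("pics/side0.png");t=cv2.imread("pics/top0.png")
s=cv2.resize(s,(512,384),interpolation=cv2.INTER_AREA);t=cv2.resize(t,(512,384),interpolation=cv2.INTER_AREA)
S=capture("side")[:,:,::-1];T=capture("top")[:,:,::-1]
a=cv2.resize(S[200:320,225:345],None,fx=5,fy=5,interpolation=cv2.INTER_CUBIC)
b=cv2.resize(T[170:270,165:295],None,fx=6,fy=6,interpolation=cv2.INTER_CUBIC)
cv2.imwrite("pics/s1.png",a);cv2.imwrite("pics/t1.png",b)
for n,I in(("side",S),("top",T)):
    cv2.imwrite(f"pics/{n}raw.png",I)
k=1.5
print("handleL,R",tri((428/k,445/k),(286/k,364/k)),tri((495/k,360/k),(373/k,381/k)))
print("roof",[plane("top",u/k,v/k,.2).round(4) for u,v in((290,174),(448,206),(420,348))])
print("plate",plane("top",329/k,302/k,.208),plane("side",385/k,357/k,.208))
E
```

```text
handleL,R (array([0.52464377, 0.18645286, 0.169143  ]), np.float64(0.0013909148776960515)) (array([0.49235591, 0.01149986, 0.15651935]), np.float64(0.0010934176263507377))
roof [array([0.9132, 0.189 , 0.2   ]), array([ 0.8487, -0.1375,  0.2   ]), array([ 0.5571, -0.0803,  0.2   ])]
plate [0.64497817 0.10057947 0.208     ] [0.64504423 0.10331665 0.208     ]
```

View pics/s1.png

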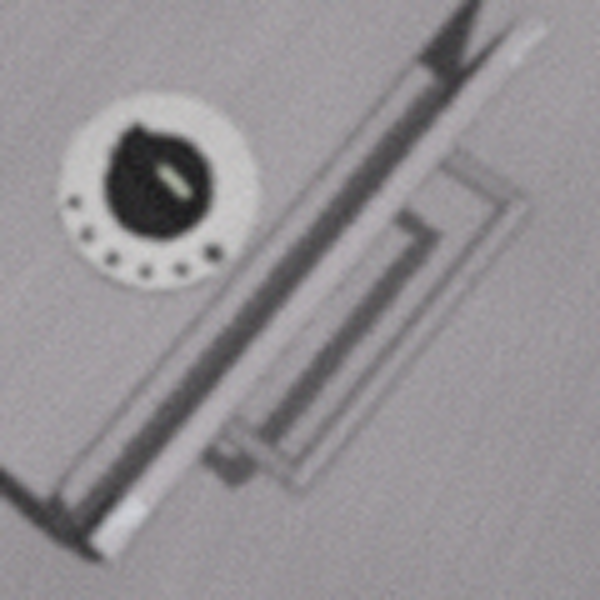

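View pics/t1.png

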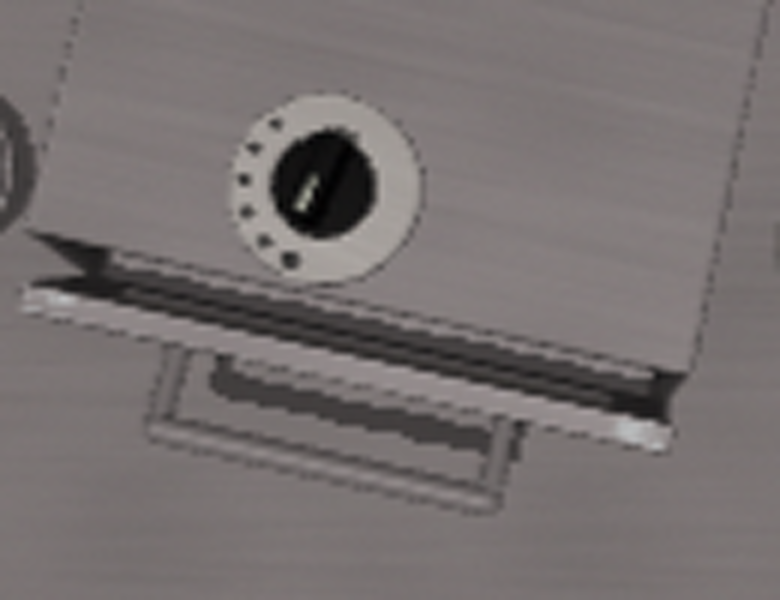

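The crops show these bar axis ends:
- Side: (516,200) and (298,482) at 5x.
- Top: (155,427) and (492,500) at 6x.

In the top crop the plate centre is at (326,190), with the rest pip at (290,260) and the fifth pip at (276,124). Next I'll compute the poses and plan the first rows.

```bash
cat >> h.py <<'E'
from scipy.spatial.transform import Rotation as Ro
YAW=-11.1
def Rdown(ya):   # tool down, tool y at world angle ya
    a=np.radians(ya);y=np.array([np.cos(a),np.sin(a),0]);z=np.array([0,0,-1.]);return np.c_[np.cross(y,z),y,z]
def rows(P,ya,n,start=None):
    """rows from present pose to TCP P with y angle ya"""
    s=read_state();p,R=(s["position"],s["tcp_rot"]) if start is None else start
    R1=Rdown(ya);w=Ro.from_matrix(R.T@R1).as_rotvec();P=np.array(P)
    for i in range(n):
        Ri=R@Ro.from_rotvec(w*i/n).as_matrix()
        print([(Ri.T@((P-p)/n)*1000).round(1).tolist(),(w/n).round(3).tolist()])
    return P,R1
E
python3 - <<'E'
from h import *
sp=lambda x,y:(225+x/5,200+y/5); tp=lambda x,y:(165+x/6,170+y/6)
L=tri(sp(298,482),tp(155,427));Rr=tri(sp(516,200),tp(492,500));print(L,Rr,np.linalg.norm(L[0]-Rr[0]))
d=L[0]-Rr[0];print("bar mid",(L[0]+Rr[0])/2,"yaw",np.degrees(np.arctan2(-d[0],d[1])))
# plate by mask (light, low saturation)
for n,o,c in(("top",tp,(326,190)),("side",sp,(160,190))):
    I=cv2.imread(f"pics/{n}raw.png");g=cv2.GaussianBlur(I,(3,3),0).min(2)
    m=(g>165).astype(np.uint8);k,lab,st,ce=cv2.connectedComponentsWithStats(m)
    u0=np.array(o(*c))
    j=min(range(1,k),key=lambda j:np.linalg.norm(ce[j]-u0)+(1e3 if st[j][4]<200 else 0))
    cn=max(cv2.findContours((lab==j).astype(np.uint8),0,1)[0],key=len);e=cv2.fitEllipse(cn)
    C=plane(n,*e[0],.208);print(n,st[j],e,C)
    P=[plane(n,*o(*q),.209) for q in ([(290,260),(265,241),(246,212),(244,179),(254,147),(277,124)] if n=="top" else [(214,254),(181,270),(146,272),(112,260),(87,234),(75,202)])]
    print([(round(float(np.degrees(np.arctan2(*(p-C)[[1,0]]))),1),round(float(np.linalg.norm((p-C)[:2])),4)) for p in P])
P=rows((.35,-.28,.30),-40,7);rows((.50,.05,.30),YAW,7,P)
E
```

```text
(array([0.5278208 , 0.18640842, 0.16820216]), np.float64(0.001380467946854348)) (array([0.4951315 , 0.01637709, 0.16538756]), np.float64(0.0011861105501095716)) 0.17316803195837985
bar mid [0.51147615 0.10139275 0.16679486] yaw -10.882593132565244
top [268 240   4   3   8] ((269.4811706542969, 241.1240234375), (1.8979765176773071, 3.431907892227173), 111.09671783447266) [ 0.5293397  -0.04899941  0.208     ]
[(64.5, 0.1842), (63.6, 0.1996), (61.4, 0.2149), (57.9, 0.2246), (53.9, 0.23), (49.9, 0.2285)]
side [236 218  42  40 740] ((256.7567443847656, 236.74923706054688), (38.1530876159668, 38.71565628051758), 106.88907623291016) [0.64628971 0.10056881 0.208     ]
[(155.4, 0.0424), (132.3, 0.0426), (110.4, 0.0426), (87.8, 0.0424), (64.4, 0.041), (41.2, 0.0399)]
[[33.9, -34.9, -11.1], [-0.0, -0.0, -0.076]]
[[36.5, -32.2, -11.1], [-0.0, -0.0, -0.076]]
[[38.8, -29.4, -11.1], [-0.0, -0.0, -0.076]]
[[40.9, -26.3, -11.1], [-0.0, -0.0, -0.076]]
[[42.8, -23.1, -11.1], [-0.0, -0.0, -0.076]]
[[44.5, -19.8, -11.1], [-0.0, -0.0, -0.076]]
[[45.9, -16.3, -11.1], [-0.0, -0.0, -0.076]]
[[49.9, -13.9, 0.0], [0.0, 0.0, -0.072]]
[[50.8, -10.3, 0.0], [0.0, 0.0, -0.072]]
[[51.4, -6.6, 0.0], [0.0, 0.0, -0.072]]
[[51.7, -2.9, 0.0], [0.0, 0.0, -0.072]]
[[51.8, 0.9, 0.0], [0.0, 0.0, -0.072]]
[[51.6, 4.6, 0.0], [0.0, 0.0, -0.072]]
[[51.1, 8.3, 0.0], [0.0, 0.0, -0.072]]
```

{"name": "drive_tool", "arguments": {
  "motion": [
    [[34,-35,-11],[0,0,-0.076]],
    [[36,-32,-11],[0,0,-0.076]],
    [[38,-29,-11],[0,0,-0.076]],
    [[40,-26,-11],[0,0,-0.076]],
    [[42,-23,-11],[0,0,-0.076]]
  ],
  "gripper": 0.41
}}

```text
time_s: 0.7
position: [0.3077, -0.3693, 0.2778]
tcp_rot: [[0.752, 0.66, 0.0], [0.66, -0.752, 0.0], [0.0, -0.0, -1.0]]
force: [0.4, 0.2, -0.2]
opening: 0.632
grasp_force: 0.0
```

{"name": "drive_tool", "arguments": {
  "motion": [
    [[44,-20,-11],[0,0,-0.076]],
    [[46,-16,-11],[0,0,-0.076]],
    [[48,-13,0],[0,0,-0.072]],
    [[48,-10,0],[0,0,-0.072]],
    [[49,-7,0],[0,0,-0.072]]
  ]
}}

```text
time_s: 1.2
position: [0.4098, -0.1463, 0.2999]
tcp_rot: [[0.464, 0.886, 0.001], [0.886, -0.464, -0.001], [-0.0, 0.001, -1.0]]
force: [0.5, -0.6, -0.3]
opening: 0.411
grasp_force: 0.0
```

Run:
```python
from h import *
s=read_state();print(s["time_s"],s["position"],s["opening"],s["joint_positions"].round(1))
I=cv2.imread("pics/topraw.png")
# pips from top view with centre candidate
tp=lambda x,y:(165+x/6,170+y/6)
Q=np.array([plane("top",*tp(*q),.209)[:2] for q in [(290,260),(265,241),(246,212),(244,179),(254,147),(277,124)]]+[plane("side",225+x/5,200+y/5,.209)[:2] for x,y in [(214,254),(181,270),(146,272),(112,260),(87,234),(75,202)]])
# linear fit: pip_i = C_view + r*(cos,sin)(phi-24 i)
for X in (Q[:6],Q[6:]):
    A=[];b=[]
    for i,q in enumerate(X):
        c,n=np.cos(np.radians(24*i)),np.sin(np.radians(24*i))
        A+=[[1,0,c,n],[0,1,-n,c]];b+=list(q)
    s_,r=np.linalg.lstsq(np.array(A),np.array(b),rcond=None)[:2]
    print("centre",s_[:2],"r",np.hypot(*s_[2:]),"rest",np.degrees(np.arctan2(s_[3],s_[2])),r)
# bar grasp target 55 mm to the right of the bar mid
y=np.array([.191,.9816]);G=np.array([.5115,.1014])-.055*y;print(G)
rows((*G,.27),YAW,6)
```

```text
1.2 [ 0.40975798 -0.14627039  0.29985347] 0.4112383480939166 [-34.4   9.5 101.8   0.   68.6  -6.8]
centre [0.64542936 0.10166272] r 0.03978906852030825 rest 157.31920967688828 [1.26401299e-06]
centre [0.64461636 0.10282393] r 0.039902634180039594 rest 157.08965995783288 [3.08206818e-07]
[0.500995 0.047412]
[[35.7, -1.5, 5.0], [0.0, 0.0, -0.048]]
[[35.7, 0.2, 5.0], [0.0, 0.0, -0.048]]
[[35.6, 1.9, 5.0], [0.0, 0.0, -0.048]]
[[35.5, 3.6, 5.0], [0.0, 0.0, -0.048]]
[[35.3, 5.3, 5.0], [0.0, 0.0, -0.048]]
[[35.0, 7.0, 5.0], [0.0, 0.0, -0.048]]
```

{"name": "drive_tool", "arguments": {
  "motion": [
    [[43,-1.5,5],[0,0,-0.058]],
    [[43,1,5],[0,0,-0.058]],
    [[43,3,5],[0,0,-0.058]],
    [[43,5,5],[0,0,-0.058]],
    [[42,8,5],[0,0,-0.058]]
  ]
}}

```text
time_s: 1.7
position: [0.5015, 0.0483, 0.2744]
tcp_rot: [[0.191, 0.982, 0.0], [0.982, -0.191, -0.0], [-0.0, 0.0, -1.0]]
force: [0.6, -0.7, 0.1]
opening: 0.413
grasp_force: 0.0
```

{"name": "drive_tool", "arguments": {
  "motion": [
    [[0,0,0],[0,0,0]]
  ]
}}

```text
time_s: 1.8
position: [0.5022, 0.0507, 0.2739]
tcp_rot: [[0.187, 0.982, 0.0], [0.982, -0.187, 0.002], [0.002, -0.0, -1.0]]
force: [-0.6, -0.0, 0.1]
opening: 0.409
grasp_force: 0.0
```

Run:
```python
from h import *
rows((.501,.0474,.148),YAW,4)
```

```text
[[-0.9, -0.1, 31.5], [-0.0, -0.0, 0.001]]
[[-0.9, -0.1, 31.5], [-0.0, -0.0, 0.001]]
[[-0.9, -0.1, 31.5], [-0.0, -0.0, 0.001]]
[[-0.9, -0.1, 31.5], [-0.0, -0.0, 0.001]]
```

{"name": "drive_tool", "arguments": {
  "motion": [
    [[-1,0,30],[0,0,0]],
    [[-1,0,30],[0,0,0]],
    [[-1,0,20],[0,0,0]],
    [[0,0,10],[0,0,0]]
  ]
}}

```text
time_s: 2.2
position: [0.4991, 0.0429, 0.1828]
tcp_rot: [[0.195, 0.981, -0.004], [0.981, -0.195, 0.0], [-0.001, -0.004, -1.0]]
force: [-0.3, 0.5, 0.1]
opening: 0.407
grasp_force: 0.0
```

Run:
```python
from h import *
print(read_state()["position"],read_state()["force"])
a=cv2.resize(capture("side")[200:320,225:345],None,fx=4,fy=4);cv2.imwrite("pics/s2.png",a[:,:,::-1])
```

```text
[0.49906194 0.04291079 0.18284666] [-0.29619872  0.53123286  0.05409122]
```

View pics/s2.png

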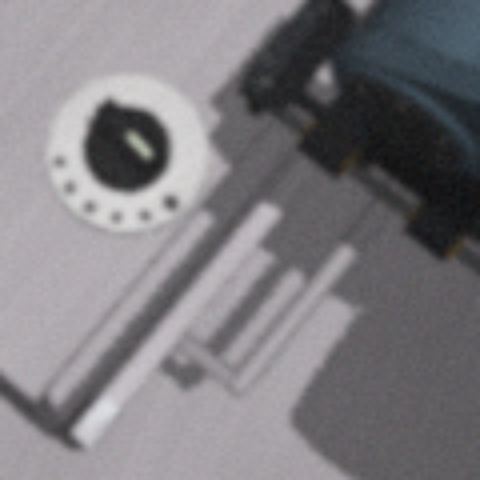

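The open fingers, at (330,150) and (430,235), straddle the bar line that continues up from (345,250), and the knob is clear. I'll lower and close.

{"name": "drive_tool", "arguments": {
  "motion": [
    [[2,1,15],[0,0,0]],
    [[1,0,12],[0,0,0]],
    [[0,0,8],[0,0,0]],
    [[0,0,0],[0,0,0]]
  ]
}}

```text
time_s: 2.65
position: [0.5016, 0.0462, 0.1489]
tcp_rot: [[0.194, 0.981, -0.002], [0.981, -0.194, 0.0], [-0.0, -0.002, -1.0]]
force: [0.5, -0.2, 0.9]
opening: 0.414
grasp_force: 0.0
```

{"name": "drive_tool", "arguments": {
  "motion": [
    [[0,0,0],[0,0,0]],
    [[0,0,0],[0,0,0]],
    [[0,0,0],[0,0,0]],
    [[0,0,0],[0,0,0]]
  ],
  "gripper": 0
}}

```text
time_s: 3.05
position: [0.4997, 0.0468, 0.1497]
tcp_rot: [[0.194, 0.981, -0.005], [0.981, -0.194, 0.001], [-0.0, -0.005, -1.0]]
force: [-4.8, 0.5, 5.5]
opening: 0.145
grasp_force: 30.0
```

{"name": "drive_tool", "arguments": {
  "motion": [
    [[0,-7.3,4.5],[0,0,0]],
    [[0,-7.3,5],[0,0,0]],
    [[0,-6.8,5.3],[0,0,0]],
    [[0,-6.7,5.6],[0,0,0]],
    [[0,0,0],[0,0,0]]
  ]
}}

```text
time_s: 3.55
position: [0.4714, 0.0526, 0.1295]
tcp_rot: [[0.194, 0.981, -0.005], [0.981, -0.194, 0.001], [0.0, -0.005, -1.0]]
force: [-6.5, 2.0, 6.2]
opening: 0.14
grasp_force: 29.1
```

{"name": "drive_tool", "arguments": {
  "motion": [
    [[0,-6.2,6],[0,0,0]],
    [[0,-5.9,6.3],[0,0,0]],
    [[0,-5.5,6.6],[0,0,0]],
    [[0,-5.3,6.9],[0,0,0]],
    [[0,0,0],[0,0,0]]
  ]
}}

```text
time_s: 4.05
position: [0.4473, 0.0575, 0.1028]
tcp_rot: [[0.194, 0.981, -0.009], [0.981, -0.194, 0.002], [0.0, -0.009, -1.0]]
force: [-6.4, 3.0, 1.5]
opening: 0.146
grasp_force: 29.7
```

{"name": "drive_tool", "arguments": {
  "motion": [
    [[0,-4.7,7.3],[0,0,0]],
    [[0,-4.5,7.7],[0,0,0]],
    [[0,0,0],[0,0,0]]
  ]
}}

```text
time_s: 4.35
position: [0.4374, 0.0596, 0.0875]
tcp_rot: [[0.194, 0.981, -0.011], [0.981, -0.194, 0.003], [0.0, -0.011, -1.0]]
force: [-7.1, 5.2, -0.1]
opening: 0.137
grasp_force: 29.7
```

{"name": "drive_tool", "arguments": {
  "motion": [
    [[0,-2,3.5],[0,0,0]],
    [[0,-1,2],[0,0,0]],
    [[0,0,0],[0,0,0]]
  ]
}}

```text
time_s: 4.65
position: [0.4346, 0.0601, 0.0824]
tcp_rot: [[0.194, 0.981, -0.011], [0.981, -0.194, 0.002], [0.0, -0.011, -1.0]]
force: [-8.1, 4.7, 3.7]
opening: 0.14
grasp_force: 29.6
```

{"name": "drive_tool", "arguments": {
  "motion": [
    [[0,-2,3.5],[0,0,0]],
    [[0,-1,2],[0,0,0]],
    [[0,0,0],[0,0,0]]
  ]
}}

```text
time_s: 4.95
position: [0.4337, 0.0602, 0.0788]
tcp_rot: [[0.194, 0.981, -0.006], [0.981, -0.194, 0.001], [0.0, -0.006, -1.0]]
force: [-8.7, 3.0, 20.3]
opening: 0.134
grasp_force: 28.4
```

Run:
```python
from h import *
print(read_state()["position"],read_state()["force"],read_state()["moment"])
a=cv2.resize(capture("side")[200:340,225:365],None,fx=4,fy=4);b=cv2.resize(capture("top")[170:310,165:265],None,fx=4,fy=4)
cv2.imwrite("pics/s3.png",np.hstack([a,b])[:600,:,::-1][:, :800]);print(a.shape,b.shape)
```

```text
[0.43373143 0.06017405 0.07881426] [-8.67231554  3.00113795 20.30448168] [ 0.53288881  1.16536038 -0.07190607]
(560, 560, 3) (560, 400, 3)
```

View pics/s3.png

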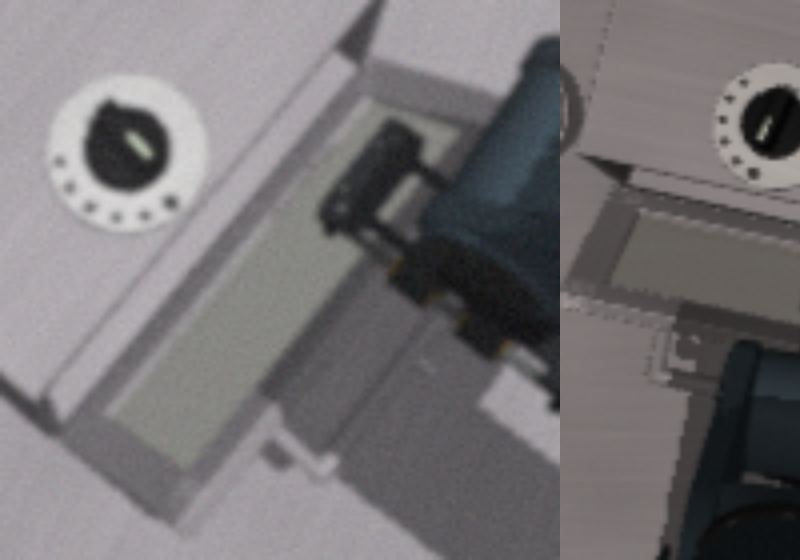

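The door is fully down: the reaction rose to 20 N, and the panel lies inside-up. The left end of the bar is at (330,465) in the side crop and (100,372) in the top part. I'll triangulate that to confirm.

Run:
```python
from h import *
print(tri((225+330/4,200+465/4),(165+100/4,170+372/4)))
```

```text
(array([0.46131702, 0.19430717, 0.11498854]), np.float64(0.0054410585507738566))
```

{"name": "drive_tool", "arguments": {
  "motion": [
    [[0,-0.5,1],[0,0,0]],
    [[0,0,0],[0,0,0]]
  ]
}}

```text
time_s: 5.25
position: [0.4338, 0.0601, 0.0784]
tcp_rot: [[0.194, 0.981, -0.004], [0.981, -0.194, 0.001], [0.0, -0.004, -1.0]]
force: [-8.7, 2.8, 26.0]
opening: 0.131
grasp_force: 28.1
```

{"name": "drive_tool", "arguments": {
  "motion": [
    [[0,3.5,-6],[0,0,0]],
    [[0,3,-6],[0,0,0]],
    [[0,4.5,-7.7],[0,0,0]],
    [[0,4.7,-7.3],[0,0,0]],
    [[0,0,0],[0,0,0]]
  ]
}}

```text
time_s: 5.75
position: [0.4521, 0.0564, 0.1043]
tcp_rot: [[0.194, 0.981, -0.001], [0.981, -0.194, 0.0], [0.0, -0.001, -1.0]]
force: [-5.0, 2.9, 5.2]
opening: 0.129
grasp_force: 30.1
```

{"name": "drive_tool", "arguments": {
  "motion": [
    [[0,5.3,-6.9],[0,0,0]],
    [[0,5.5,-6.6],[0,0,0]],
    [[0,5.9,-6.3],[0,0,0]],
    [[0,6.2,-6],[0,0,0]],
    [[0,0,0],[0,0,0]]
  ]
}}

```text
time_s: 6.25
position: [0.4799, 0.0504, 0.1305]
tcp_rot: [[0.194, 0.981, 0.009], [0.981, -0.194, -0.002], [0.0, 0.01, -1.0]]
force: [5.3, -0.8, -7.6]
opening: 0.134
grasp_force: 30.3
```

{"name": "drive_tool", "arguments": {
  "motion": [
    [[0,6.7,-5.6],[0,0,0]],
    [[0,6.8,-5.3],[0,0,0]],
    [[0,7.3,-5],[0,0,0]],
    [[0,7.3,-4.5],[0,0,0]],
    [[0,0,0],[0,0,0]]
  ]
}}

```text
time_s: 6.75
position: [0.508, 0.0446, 0.1484]
tcp_rot: [[0.195, 0.981, 0.01], [0.981, -0.195, -0.002], [-0.0, 0.01, -1.0]]
force: [12.1, -1.2, -28.4]
opening: 0.132
grasp_force: 31.5
```

{"name": "drive_tool", "arguments": {
  "motion": [
    [[0,5,2],[0,0,0]],
    [[0,4,0],[0,0,0]],
    [[0,0,0],[0,0,0]]
  ]
}}

```text
time_s: 7.05
position: [0.5091, 0.0443, 0.1487]
tcp_rot: [[0.193, 0.981, -0.005], [0.981, -0.193, -0.0], [-0.001, -0.005, -1.0]]
force: [-4.9, -0.7, 2.2]
opening: 0.131
grasp_force: 29.6
```

{"name": "drive_tool", "arguments": {
  "motion": [
    [[0,5,-2],[0,0,0]],
    [[0,5,-2],[0,0,0]],
    [[0,5,-2],[0,0,0]],
    [[0,0,0],[0,0,0]]
  ]
}}

```text
time_s: 7.45
position: [0.5207, 0.0419, 0.1529]
tcp_rot: [[0.193, 0.981, -0.012], [0.981, -0.193, 0.001], [-0.002, -0.012, -1.0]]
force: [-9.8, -1.2, -1.0]
opening: 0.138
grasp_force: 29.9
```

Run:
```python
from h import *
s=read_state();print(s["position"],s["force"])
a=cv2.resize(capture("side")[200:320,225:345],None,fx=4,fy=4);b=cv2.resize(capture("top")[190:310,165:245],None,fx=4,fy=4)
cv2.imwrite("pics/s4.png",np.hstack([a,b])[:,:,::-1])
```

```text
[0.5207088  0.04185095 0.15289595] [-9.843913   -1.15202884 -1.0273005 ]
```

View pics/s4.png

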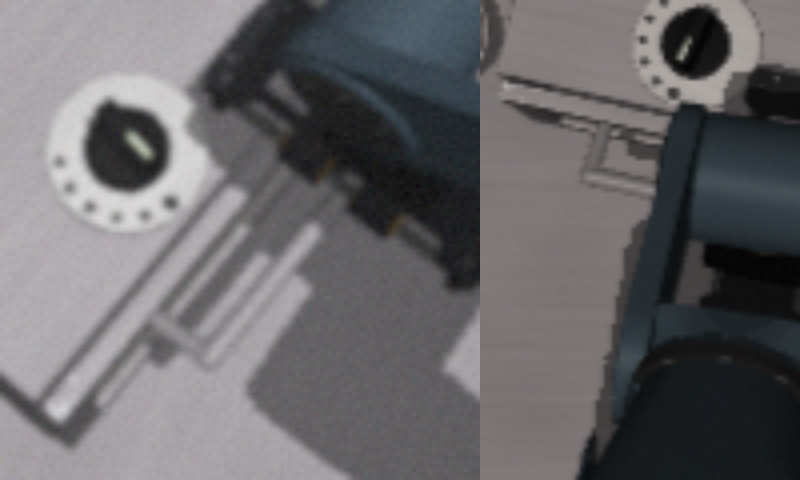

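The door is nearly shut: a small dark gap remains along its top edge at (60,400)–(230,200), and the knob is clear. I'll keep pushing to the stop.

{"name": "drive_tool", "arguments": {
  "motion": [
    [[0,5,-1.5],[0,0,0]],
    [[0,4,-1],[0,0,0]],
    [[0,0,0],[0,0,0]]
  ]
}}

```text
time_s: 7.85
position: [0.5202, 0.0419, 0.1529]
tcp_rot: [[0.193, 0.981, -0.032], [0.981, -0.193, 0.004], [-0.003, -0.033, -0.999]]
force: [-21.5, 2.3, -2.2]
opening: 0.135
grasp_force: 29.9
```

{"name": "drive_tool", "arguments": {
  "motion": [
    [[0,4,-1],[0,0,0]],
    [[0,0,0],[0,0,0]]
  ]
}}

```text
time_s: 8.05
position: [0.5201, 0.042, 0.1528]
tcp_rot: [[0.192, 0.98, -0.041], [0.981, -0.192, 0.005], [-0.003, -0.042, -0.999]]
force: [-25.7, 3.0, -1.6]
opening: 0.137
grasp_force: 30.0
```

The travel, 88 mm across and 74 mm up from the lower stop, matches the full 0.75 rad, and the door is hard against its stop. I'll relieve the push, open and retreat.

{"name": "drive_tool", "arguments": {
  "motion": [
    [[0,-9,1],[0,0,0]],
    [[0,-8,1],[0,0,0]],
    [[0,0,0],[0,0,0]]
  ]
}}

```text
time_s: 8.35
position: [0.5208, 0.0419, 0.153]
tcp_rot: [[0.193, 0.981, -0.002], [0.981, -0.193, -0.001], [-0.001, -0.002, -1.0]]
force: [-0.1, -2.5, -23.8]
opening: 0.134
grasp_force: 31.3
```

{"name": "drive_tool", "arguments": {
  "motion": [
    [[0,0,0],[0,0,0]],
    [[0,0,0],[0,0,0]],
    [[0,0,0],[0,0,0]]
  ],
  "gripper": 0.38
}}

```text
time_s: 8.65
position: [0.5251, 0.0422, 0.1574]
tcp_rot: [[0.194, 0.981, 0.008], [0.981, -0.194, -0.001], [0.001, 0.008, -1.0]]
force: [0.9, -0.5, -0.2]
opening: 0.315
grasp_force: 0.0
```

{"name": "drive_tool", "arguments": {
  "motion": [
    [[0,-1,-10],[0,0,0]],
    [[0,-1,-25],[0,0,0]],
    [[0,0,-40],[0,0,0]],
    [[0,0,-45],[0,0,0]],
    [[0,0,-30],[0,0,0]]
  ]
}}

```text
time_s: 9.15
position: [0.5216, 0.0428, 0.3104]
tcp_rot: [[0.194, 0.981, 0.008], [0.981, -0.194, -0.001], [0.001, 0.008, -1.0]]
force: [0.7, -0.3, -0.4]
opening: 0.38
grasp_force: 0.0
```

Run:
```python
from h import *
s=read_state();print(s["position"],s["force"],s["joint_positions"].round(1))
I=capture("side");cv2.imwrite("pics/sraw5.png",I[:,:,::-1])
a=cv2.resize(I[200:320,225:345],None,fx=4,fy=4)
cv2.imwrite("pics/s5.png",a[:,:,::-1])
rows((.645,.102,.30),67.2,10)
```

```text
[0.52161616 0.04275777 0.31037754] [ 0.71264538 -0.28467091 -0.37558922] [-7.6 16.5 90.3  0.  72.8  3.6]
[[8.2, 10.7, 1.7], [0.002, 0.001, -0.137]]
[[6.6, 11.7, 1.7], [0.002, 0.001, -0.137]]
[[5.0, 12.5, 1.7], [0.002, 0.001, -0.137]]
[[3.2, 13.0, 1.6], [0.002, 0.001, -0.137]]
[[1.4, 13.4, 1.6], [0.002, 0.001, -0.137]]
[[-0.4, 13.4, 1.6], [0.002, 0.001, -0.137]]
[[-2.3, 13.3, 1.6], [0.002, 0.001, -0.137]]
[[-4.0, 12.8, 1.6], [0.002, 0.001, -0.137]]
[[-5.8, 12.2, 1.5], [0.002, 0.001, -0.137]]
[[-7.4, 11.3, 1.5], [0.002, 0.001, -0.137]]
```

View pics/s5.png

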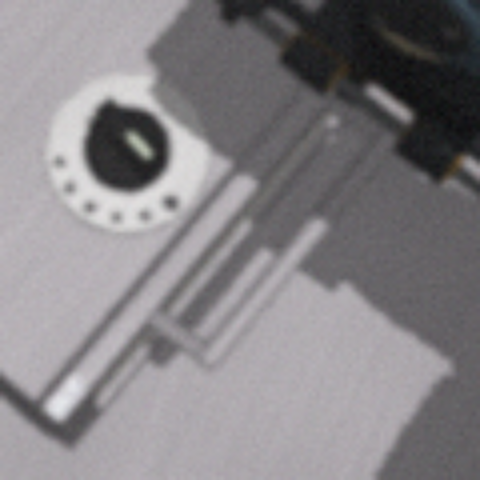

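The door stays where it was left, with the bar end at (208,362) as before. I'll triangulate that end while turning towards the knob.

{"name": "drive_tool", "arguments": {
  "motion": [
    [[8,10.7,2],[0,0,-0.137]],
    [[6.6,11.7,2],[0,0,-0.137]],
    [[5,12.5,1],[0,0,-0.137]],
    [[3,13,1],[0,0,-0.137]],
    [[1.4,13.4,1],[0,0,-0.137]]
  ],
  "gripper": 0.6
}}

```text
time_s: 9.7
position: [0.5812, 0.0725, 0.2999]
tcp_rot: [[-0.476, 0.88, 0.003], [0.88, 0.476, -0.0], [-0.002, 0.003, -1.0]]
force: [0.4, -0.1, 0.0]
opening: 0.592
grasp_force: 0.0
```

{"name": "drive_tool", "arguments": {
  "motion": [
    [[-0.4,13.4,1],[0,0,-0.137]],
    [[-2.3,13.3,1],[0,0,-0.137]],
    [[-4,12.8,1],[0,0,-0.137]],
    [[-5.8,12.2,1],[0,0,-0.137]],
    [[-7.4,11.3,0],[0,0,-0.137]]
  ]
}}

```text
time_s: 10.2
position: [0.6415, 0.1024, 0.2958]
tcp_rot: [[-0.925, 0.38, 0.003], [0.38, 0.925, 0.0], [-0.003, 0.001, -1.0]]
force: [0.0, 0.2, -0.4]
opening: 0.601
grasp_force: 0.0
```

{"name": "drive_tool", "arguments": {
  "motion": [
    [[0,0,0],[0,0,0]],
    [[0,0,0],[0,0,0]]
  ]
}}

```text
time_s: 10.4
position: [0.6405, 0.102, 0.295]
tcp_rot: [[-0.922, 0.388, 0.001], [0.388, 0.922, -0.0], [-0.001, 0.0, -1.0]]
force: [-0.1, 0.0, -0.3]
opening: 0.604
grasp_force: 0.0
```

Run:
```python
from h import *
print(tri((225+208/4,200+362/4),(165+106/4,190+180/4)))
R=Ro.from_euler('z',-11,degrees=True).as_matrix();B=np.array([.5115,.1014,0])+R@np.array([.0288,.085,.180]);print("expect",B)
s=read_state();print(s["position"],s["joint_positions"].round(1))
rows((.645,.102,.221),67.2,3)
```

```text
(array([0.54758114, 0.18393297, 0.17534565]), np.float64(0.002066545219262011))
expect [0.55598963 0.17934301 0.18      ]
[0.64046286 0.10195702 0.29500258] [ -0.8  28.3  73.5  -0.   78.2 -68. ]
[[-1.4, 0.6, 24.7], [0.0, 0.0, -0.0]]
[[-1.4, 0.6, 24.7], [0.0, 0.0, -0.0]]
[[-1.4, 0.6, 24.7], [0.0, 0.0, -0.0]]
```

{"name": "drive_tool", "arguments": {
  "motion": [
    [[-2,1,25],[0,0,0]],
    [[-2,1,25],[0,0,0]],
    [[0,0,15],[0,0,0]],
    [[0,0,6],[0,0,0]],
    [[0,0,0],[0,0,0]]
  ]
}}

```text
time_s: 10.9
position: [0.6442, 0.1019, 0.2227]
tcp_rot: [[-0.922, 0.387, -0.002], [0.387, 0.922, 0.0], [0.001, -0.001, -1.0]]
force: [-0.0, -0.3, 0.7]
opening: 0.6
grasp_force: 0.0
```

Run:
```python
from h import *
s=read_state();print(s["position"],s["force"])
a=cv2.resize(capture("side")[190:290,210:330],None,fx=4,fy=4);b=cv2.resize(capture("top")[150:250,165:245],None,fx=4,fy=4)
cv2.imwrite("pics/s6.png",np.hstack([a,b])[:,:,::-1])
rows((.645,.102,.223),67.2,1)
```

```text
[0.6442062  0.1019459  0.22273367] [-0.04364424 -0.28857466  0.73091655]
[[0.4, -0.2, 1.3], [0.001, 0.002, 0.001]]
```

View pics/s6.png

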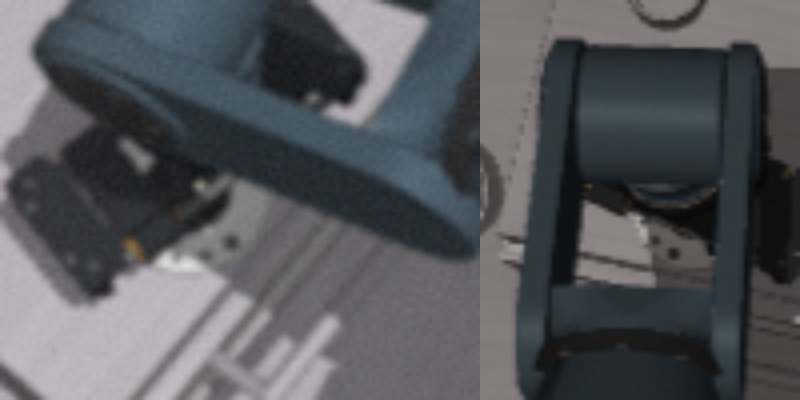

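The wrist hides most of the knob, and the rest pips show at (205,255) and (232,243), so nothing has been touched. I'll close.

{"name": "drive_tool", "arguments": {
  "motion": [
    [[0,0,0],[0,0,0]],
    [[0,0,0],[0,0,0]],
    [[0,0,0],[0,0,0]],
    [[0,0,0],[0,0,0]],
    [[0,0,0],[0,0,0]]
  ],
  "gripper": 0
}}

```text
time_s: 11.5
position: [0.645, 0.1022, 0.2232]
tcp_rot: [[-0.923, 0.386, 0.0], [0.386, 0.923, -0.0], [-0.0, 0.0, -1.0]]
force: [-0.0, 0.3, -0.1]
opening: 0.232
grasp_force: 0.0
```

{"name": "drive_tool", "arguments": {
  "motion": [
    [[0,0,0],[0,0,0]],
    [[0,0,0],[0,0,0]]
  ]
}}

```text
time_s: 11.7
position: [0.6456, 0.1037, 0.2231]
tcp_rot: [[-0.923, 0.385, 0.002], [0.385, 0.923, 0.003], [-0.001, 0.003, -1.0]]
force: [2.0, 5.4, -0.2]
opening: 0.162
grasp_force: 30.0
```

Run:
```python
from h import *
s=read_state();print(s["position"],s["force"],s["moment"],s["joint_positions"],np.degrees(np.arctan2(s["tcp_rot"][1,1],s["tcp_rot"][0,1])))
```

```text
[0.64564759 0.10371817 0.22313469] [ 2.0412295   5.37860805 -0.19065675] [ 0.88410696 -0.50548939  0.07384743] [ -0.72175816  32.42442793  77.70577213   0.1685096   69.77461464
 -68.11074322] 67.33090679015123
```

{"name": "drive_tool", "arguments": {
  "motion": [
    [[0,2.5,0],[0,0,0]],
    [[0,0,0],[0,0,0.1]],
    [[0,0,0],[0,0,0.1]],
    [[0,0,0],[0,0,0.1]],
    [[0,0,0],[0,0,0.1]]
  ]
}}

```text
time_s: 12.2
position: [0.6457, 0.1038, 0.2231]
tcp_rot: [[-0.697, 0.717, -0.001], [0.717, 0.697, -0.002], [-0.001, -0.002, -1.0]]
force: [-0.4, 0.8, 1.2]
opening: 0.16
grasp_force: 30.0
```

{"name": "drive_tool", "arguments": {
  "motion": [
    [[0,0,0],[0,0,0.1]],
    [[0,0,0],[0,0,0.1]],
    [[0,0,0],[0,0,0.1]],
    [[0,0,0],[0,0,0.1]],
    [[0,0,0],[0,0,0]]
  ]
}}

```text
time_s: 12.7
position: [0.6458, 0.1039, 0.2231]
tcp_rot: [[-0.367, 0.93, -0.001], [0.93, 0.367, -0.001], [-0.001, -0.001, -1.0]]
force: [0.2, 0.6, 1.8]
opening: 0.158
grasp_force: 30.0
```

{"name": "drive_tool", "arguments": {
  "motion": [
    [[0,0,0],[0,0,0.1]],
    [[0,0,0],[0,0,0.1]],
    [[0,0,0],[0,0,0.1]],
    [[0,0,0],[0,0,0.1]],
    [[0,0,0],[0,0,0.057]]
  ]
}}

```text
time_s: 13.2
position: [0.6458, 0.1039, 0.2231]
tcp_rot: [[0.082, 0.997, -0.001], [0.997, -0.082, -0.001], [-0.001, -0.001, -1.0]]
force: [-0.7, -0.4, 1.6]
opening: 0.158
grasp_force: 30.0
```

{"name": "drive_tool", "arguments": {
  "motion": [
    [[0,0,0],[0,0,0]],
    [[0,0,0],[0,0,0]]
  ]
}}

```text
time_s: 13.4
position: [0.6457, 0.1038, 0.2231]
tcp_rot: [[0.079, 0.997, -0.001], [0.997, -0.079, -0.001], [-0.001, -0.001, -1.0]]
force: [-0.5, -1.5, 2.2]
opening: 0.158
grasp_force: 30.0
```

Run:
```python
from h import *
s=read_state();print(s["position"],s["force"],s["moment"],s["joint_positions"],np.degrees(np.arctan2(s["tcp_rot"][1,1],s["tcp_rot"][0,1])))
a=cv2.resize(capture("side")[190:290,210:330],None,fx=4,fy=4);b=cv2.resize(capture("top")[150:250,165:245],None,fx=4,fy=4)
cv2.imwrite("pics/s7.png",np.hstack([a,b])[:,:,::-1])
```

```text
[0.64574585 0.10384433 0.22311914] [-0.45627546 -1.52678158  2.18917979] [-0.18186853  0.05464251  0.08738831] [-0.59915654 32.50638285 77.54760489 -0.08159908 69.98138251  3.97901797] -4.550238053550622
```

View pics/s7.png

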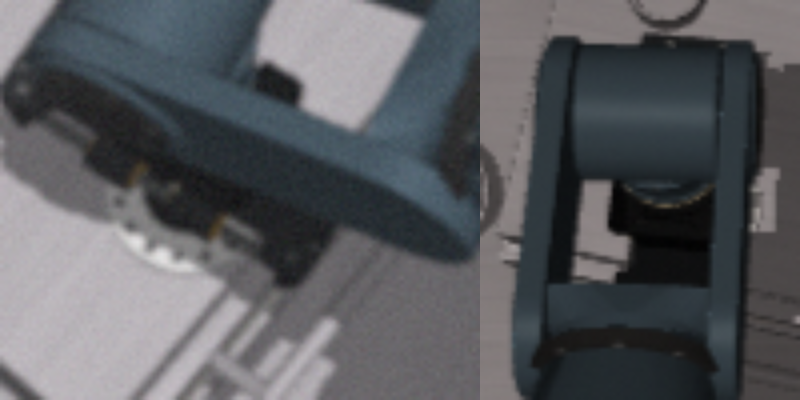

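The turn was 71.9°, with the grip still at 14 mm. As a check on click alignment, I'll probe the torque slightly on the low side, then return.

{"name": "drive_tool", "arguments": {
  "motion": [
    [[0,0,0],[0,0,-0.08]],
    [[0,0,0],[0,0,0]],
    [[0,0,0],[0,0,0]]
  ]
}}

```text
time_s: 13.8
position: [0.6458, 0.1039, 0.2231]
tcp_rot: [[0.003, 1.0, -0.001], [1.0, -0.003, -0.001], [-0.001, -0.001, -1.0]]
force: [-2.2, -2.5, 2.2]
opening: 0.157
grasp_force: 30.0
```

Run:
```python
from h import *
s=read_state();print(s["moment"],s["force"],s["joint_positions"][5])
```

```text
[-0.4831127   0.10656339  0.09695775] [-2.20790074 -2.54841925  2.15518189] -0.404542410002266
```

{"name": "drive_tool", "arguments": {
  "motion": [
    [[0,0,0],[0,0,0.08]],
    [[0,0,0],[0,0,0]],
    [[0,0,0],[0,0,0]]
  ]
}}

```text
time_s: 14.1
position: [0.6458, 0.1039, 0.2231]
tcp_rot: [[0.081, 0.997, -0.0], [0.997, -0.081, -0.001], [-0.001, -0.0, -1.0]]
force: [-2.0, -3.5, 2.4]
opening: 0.156
grasp_force: 30.0
```

Run:
```python
from h import *
s=read_state();print(s["moment"],s["force"],s["joint_positions"][5],np.degrees(np.arctan2(s["tcp_rot"][1,1],s["tcp_rot"][0,1])))
```

```text
[-0.63045087  0.15779556  0.12101284] [-2.00454582 -3.53395438  2.4075651 ] 4.054123546509061 -4.629291950037212
```

```bash
python3 -c "
from rig import *
print(hand_in())"
```

```text
the job is handed in; nothing more can be done
None
```

I handed the job in at 14.1 s: the door was pulled down to its stop and pushed back up shut. The vent knob was then turned 71.9° clockwise (third click is 72°) and is still gripped. I judged the click from the tool's rotation because the wrist hid the knob. The bowl, jar, cutter ring and spatula were kept clear of, but not re-checked in a picture at the end.

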